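Press two loose jar lids home

ROBOT

A 6-joint arm with a two-finger parallel gripper is mounted at the origin on a cart in front of the work surface, level with it; the furniture and walls round the work are solid. World frame = base frame: x ahead of the robot, y to its left, z up, the work surface at z = 0. Lengths are in mm, angles in rad, forces in N, time in s.
With the tool pointing down it reaches from about 350 to 975 mm from the base axis. Payload 7.1 kg.
Tool frame: the origin (TCP) lies at the very end of the fingers, on their centre line; the grasp point (between the pads) lies 19 mm behind it (ctrl.grip_point_offset is the distance from the TCP to the grasp point, in mm); z points along the fingers, y is the direction in which the jaws open and shut (so a half turn about z gives the same grasp; the last joint's range is limited). The gripper opens to 88 mm and grips with 3 to 60 N. Pads are 20 mm wide; open, the fingers measure 115 mm over their backs; the gripper's body (75 mm by 178 mm) begins 61 mm behind the grasp point.
Start: joints at [-1.308, 0.423, 1.63, -0, 1.089, -0.019], TCP at [173.821, -600.325, 185.975] pointing down, gripper open.
Joint ranges: [-3, 3], [-0.9, 2.11], [0.09, 2.58], [-1.31, 4.45], [0.11, 2.69], [-2.54, 2.54]. Speed limits (rad/s): [2.39, 2.39, 3.01, 3.14, 3.14, 3.14].

INTERFACE

Orientations are given as a rotation vector (axis times angle).
In Python, from workcell import ctrl gives the robot as it stands.
- The arm moves only by the tool move_arm, never from a script. Its argument "increments" is one flat list of numbers, 5 for each row, row after row: the closure in counts, from 0 (fully open) to 255 (shut), then the shift along the tool's x, y, z in mm, then the turn about the tool's z in degrees. In form: [grip, dx, dy, dz, yaw, grip, dx, dy, dz, yaw, ...]. A call has 1 to 12 rows; each row is the pose to reach, as a shift and turn from the pose measured when the call began, along the tool's axes at that moment; what a row does not reach only later rows make up. A row lasts 1/8 s, in which the tool goes at most 62.5 mm and 10.7 degrees, less where a joint would pass 70% of its speed; a pose out of reach is approached as far as the arm can. A call with a gripper value outside its range is refused whole. The fingers move at their own pace and stop on an object; the grip force is fixed at half the most. Time passes only in rows, so rows that repeat a pose let the fingers close. It gives the time, the measured TCP pose, the force and the opening at its end, in the units of the state.
- ctrl.get_obs(): the state, without advancing time (a new reading comes with each control period).
- ctrl.get_image(name): name is "scene" or "top" or "wrist"; returns a dict with "frame" (400x640x3 uint8, red, green, blue), "vertical_fov" (degrees; the focal length in pixels is half the picture's height over the tangent of half this angle, whatever the lens; pixels are square), "cx", "cy" (the principal point, pixels), "pose" (4x4, takes a point from camera to world coordinates); the wrist camera has in their place "mount" (4x4, takes a point from camera to tool coordinates, whose origin is the TCP and whose axes are the flange's). Camera axes: x right, y down, z forward; pixel columns grow to the right and rows downward; lengths in mm; the calibration is good to about 2 mm. A picture is of the moment at which its call begins: read the wrist's pose just before it. There is no depth.
- ctrl.close_job(): hands the job in, once; it reports no verdict.
The state is a dict: "t": time; "qpos": joint angles; "qvel": joint speeds; "joint_torque": joint torques, N m; "ee_pos": TCP position; "orientation": TCP orientation; "ft_force": force on the tool from outside, world axes, zero at the start; "moment": the same for the moment, N m; "width": finger opening in mm.
Only numpy, scipy, OpenCV 4.12 (cv2) and the standard library are available. Lean on these libraries where they do the work, as an engineer would, in place of code of your own. Each camera call takes 0.05 s, during which the arm holds its last target.

TASK

Two of the three glass storage jars were not shut properly: the wooden lids of the largest one, which is empty, and of the smallest one, which is nearly full, stand up a little. With the fingertips gently press first the lid of the empty jar, then that of the nearly full jar, fully home, pressing from above on the middle of the lid, without lifting a lid or shifting a jar. Leave the third jar and the things standing round the jars untouched, and at the end draw the hand well clear upwards.

Things in the scene. Friction and masses are not known exactly. Their poses are not given: they have to be found in the camera images.
- empty_jar: the empty clear glass storage jar, the largest of the three glass jars (86 mm across): loose on the worktop, about 0.28 kg with its lid. Origin: centre of its underside on the worktop; z up. The rim of the glass is at 125 mm; with the lid home the flat lid top is at 138 mm
- empty_jar_top (a point): centre of the flat round top (86 mm across; press within about 20 mm of this point) of empty_jar's wooden lid; it moves with the lid
- empty_jar_lid (a joint): how far empty_jar's lid stands up from its home position, in m: 0 is fully home, at the start 0.006 to 0.0095. It slides straight down in the jar's neck against a snug sealing ring (about 2.5 N, no spring: it stays where it is left) and stops hard at 0
- powder_jar: the glass storage jar nearly full of a pale powder, the smallest of the three glass jars (74 mm across): loose on the worktop, about 0.28 kg with its lid. Origin: centre of its underside on the worktop; z up. The rim of the glass is at 115 mm; with the lid home the flat lid top is at 128 mm
- powder_jar_top (a point): centre of the flat round top (74 mm across; press within about 20 mm of this point) of powder_jar's wooden lid; it moves with the lid
- powder_jar_lid (a joint): how far powder_jar's lid stands up from its home position, in m: 0 is fully home, at the start 0.006 to 0.0095. It slides straight down in the jar's neck against a snug sealing ring (about 2.5 N, no spring: it stays where it is left) and stops hard at 0
- low_jar: glass storage jar with a little brownish powder at the bottom, wooden lid shut; 82 mm across, 134 mm tall. Origin: centre of its underside; loose, to be left untouched
- salt_shaker: salt shaker of glass with a grey domed top; 44 mm across, 90 mm tall. Origin: centre of its underside; loose, to be left untouched
- spice_jar: small spice jar with a screw cap; 45 mm across, 106 mm tall. Origin: centre of its underside; loose, to be left untouched
- sugar_pot: white lidded sugar pot with two ears; 78 x 110 mm, 128 mm tall. Origin: centre of its underside; loose, to be left untouched
- white_cup: white cup with one handle; 62 x 90 mm, 55 mm tall. Origin: centre of its underside; loose, to be left untouched
- pepper_mill: dark wooden pepper mill; 58 mm across, 170 mm tall. Origin: centre of its underside; loose, to be left untouched
- tomato_tin: food tin; 57 mm across, 72 mm tall. Origin: centre of its underside; loose, to be left untouched
Not all that is in view belongs to the job. What is shaped like the empty_jar but orange or red is not meant.

How it is judged:
By the outcome, as a careful person would: the job done as asked, in the order asked, and still so for the second after the job is handed in, with the robot touching nothing.
It also fails if it takes over 32 s, if anything falls off the work surface, if the arm or the gripper's body presses on something with over 40 N, if the wrist force passes 120 N, or if a joint passes its speed limit or range.

## Working session

There is one attempt and no reset: what is moved stays moved. The work goes in short steps, Python scripts to look and compute and a tool call to move; the robot and the scene stay as the last step left them, time stands still between calls to the robot, and variables do not carry over. Pictures are saved under pics/ and viewed, and the job is handed in when it is done.

Besides the shell and the picture viewer there is one more tool, called after ">>>" as name(argument=value, ...) on one line, values as JSON. move_arm: Moves the arm, as the interface text tells. Its arguments: {"type":"object","properties":{"increments":{"type":"array","items":{"type":"number"}}},"required":["increments"]}

```bash
mkdir -p pics; ls
python3 - <<'E'
from workcell import ctrl
import cv2,numpy as np
print(ctrl.get_obs())
for n in("scene","top","wrist"):
    o=ctrl.get_image(n); cv2.imwrite(f"pics/{n}0.png",o["frame"][:,:,::-1])
    print(n,o["vertical_fov"],o["cx"],o["cy"],np.round(o.get("pose",o.get("mount")),3).tolist())
    np.savez(f"{n}0.npz",f=o["frame"],v=o["vertical_fov"],c=[o["cx"],o["cy"]],p=o.get("pose",o.get("mount")))
E
```

```text
pics
{'t': 0.0, 'qpos': array([-1.30801265e+00,  4.23819622e-01,  1.63069781e+00,  4.81931007e-06,
        1.08858037e+00, -1.90079850e-02]), 'qvel': array([-7.73683341e-06, -7.96446015e-04, -9.90288788e-04,  8.19988611e-04,
       -1.51646812e-03, -1.76968757e-03]), 'joint_torque': array([-2.33656710e-04, -5.44620395e+01, -2.73667252e+01,  6.42664335e-02,
        2.25790084e-02, -1.20782461e-04]), 'ee_pos': array([ 173.66062931, -599.75241534,  185.21191274]), 'orientation': array([-3.10898212e+00, -4.40960893e-01,  2.80675423e-04]), 'ft_force': array([0.07247036, 0.22877582, 0.50017901]), 'moment': array([ 0.0156884 , -0.03514206,  0.01771948]), 'width': 87.85776298804196}
scene 50.93653103066654 325.4046919099385 197.80848136354984 [[-0.769, -0.292, 0.569, -197.405], [-0.639, 0.372, -0.673, 852.034], [-0.015, -0.881, -0.472, 731.393], [0.0, 0.0, 0.0, 1.0]]
top 55.376320752702206 323.7001337458322 196.63326526458135 [[0.003, -0.987, 0.162, 363.707], [-1.0, -0.003, 0.004, -21.841], [-0.003, -0.162, -0.987, 1208.864], [0.0, 0.0, 0.0, 1.0]]
wrist 65.7576905457121 321.7444837622839 198.24108224706563 [[-0.001, -0.97, -0.245, 66.954], [1.0, -0.001, 0.0, -0.163], [-0.0, -0.245, 0.97, -198.906], [0.0, 0.0, 0.0, 1.0]]
```

View pics/scene0.png

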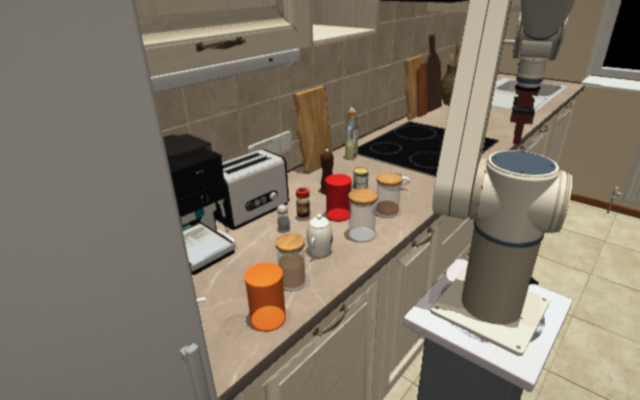

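View pics/top0.png

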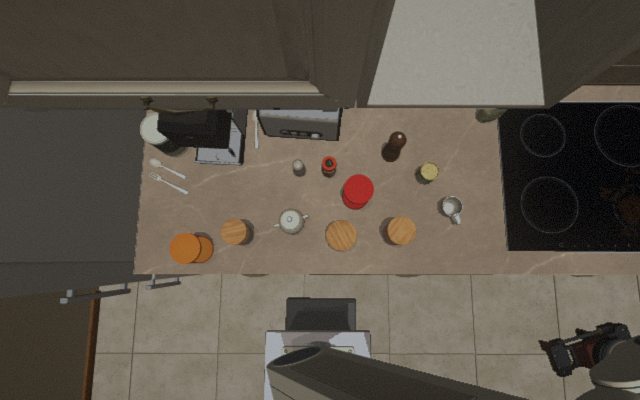

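View pics/wrist0.png

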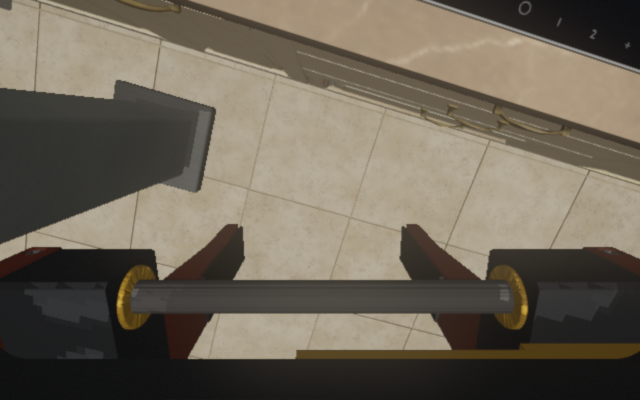

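Top view candidates with wooden lids are at (234,232), (341,236) and (402,231). The red canister at (358,190) and the orange one at (185,248) are distractors. In the scene view the same three jars are at (290,260), (363,215) and (388,195). I'll check them in a crop.

```bash
cat > h.py <<'E'
import numpy as np,cv2
def load(n):
    d=np.load(n+".npz"); return d["f"],float(d["v"]),d["c"],d["p"]
def ray(n,uv,z):
    f,v,c,p=load(n); F=200/np.tan(np.radians(v/2))
    d=p[:3,:3]@np.array([(uv[0]-c[0])/F,(uv[1]-c[1])/F,1]); o=p[:3,3]
    return o+d*(z-o[2])/d[2]
def proj(n,P):
    f,v,c,p=load(n); F=200/np.tan(np.radians(v/2))
    q=p[:3,:3].T@(np.asarray(P,float)-p[:3,3]); return q[:2]/q[2]*F+c
E
python3 - <<'E'
from h import *
f=load("scene0")[0][:,:,::-1]
cv2.imwrite("pics/crop0.png",cv2.resize(f[160:310,260:420],None,fx=5,fy=4.0 and 5,interpolation=cv2.INTER_CUBIC)[:600*1+150][:,:800] if 0 else cv2.resize(f[165:300,255:425],None,fx=4.4,fy=4.4,interpolation=cv2.INTER_CUBIC))
t=load("top0")[0]; hsv=cv2.cvtColor(t,cv2.COLOR_RGB2HSV)
for uv in((234,232),(341,236),(402,231)): print(hsv[uv[1],uv[0]])
m=cv2.inRange(hsv,(8,100,110),(20,215,255)); m=cv2.morphologyEx(m,cv2.MORPH_OPEN,np.ones((3,3)))
c,_=cv2.findContours(m,cv2.RETR_EXTERNAL,cv2.CHAIN_APPROX_NONE)
for k in c:
    if cv2.contourArea(k)<200: continue
    e=cv2.fitEllipse(cv2.convexHull(k)); 
    for z in(136,140,146):
        P=ray("top0",e[0],z); F=200/np.tan(np.radians(55.376/2)); dist=np.linalg.norm(P-load("top0")[3][:3,3])
        print(np.round(e[0],1),np.round(e[1],1),z,np.round(P,1),"dia",np.round(np.mean(e[1])*dist/F,1))
E
```

```text
[ 16 140 157]
[ 17 128 165]
[ 17 127 165]
[190.1 248.4] [32.3 44.3] 136 [392.  355.3 136. ] dia 114.3
[190.1 248.4] [32.3 44.3] 140 [391.9 353.9 140. ] dia 113.9
[190.1 248.4] [32.3 44.3] 146 [391.7 351.8 146. ] dia 113.2
[340.9 235. ] [30.6 30.8] 136 [430.8 -66.1 136. ] dia 86.6
[340.9 235. ] [30.6 30.8] 140 [430.5 -66.  140. ] dia 86.3
[340.9 235. ] [30.6 30.8] 146 [430.2 -65.7 146. ] dia 85.8
[233.2 231.2] [25.5 26.5] 136 [440.5 236.9 136. ] dia 75.4
[233.2 231.2] [25.5 26.5] 140 [440.2 235.9 140. ] dia 75.2
[233.2 231.2] [25.5 26.5] 146 [439.7 234.5 146. ] dia 74.7
[401.5 230.1] [28.4 29.3] 136 [ 444.9 -236.6  136. ] dia 83.1
[401.5 230.1] [28.4 29.3] 140 [ 444.6 -235.8  140. ] dia 82.8
[401.5 230.1] [28.4 29.3] 146 [ 444.2 -234.6  146. ] dia 82.3
```

View pics/crop0.png

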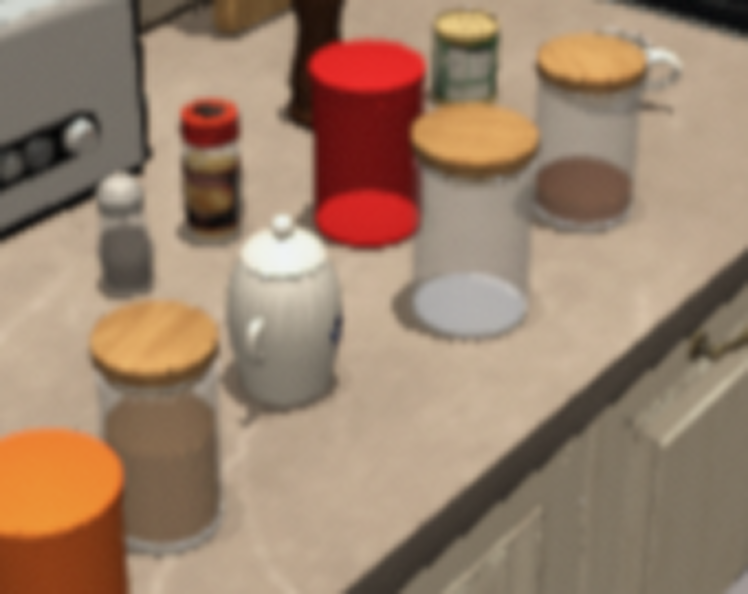

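The crop identifies the jars. The clear empty jar is the one at top (341,235), 86 mm across. The nearly full one is at (233,231), 75 mm across. The jar at (402,231) has a little brown powder and stays untouched. I'll cross-check in the scene view and work out the first move.

```bash
cat >> h.py <<'E'
from scipy.spatial.transform import Rotation as R
def delta(o,P):
    return R.from_rotvec(o["orientation"]).as_matrix().T@(np.asarray(P)-o["ee_pos"])
E
python3 - <<'E'
from h import *
from workcell import ctrl
s=load("scene0")[0]; hsv=cv2.cvtColor(s,cv2.COLOR_RGB2HSV)
for n,P in(("empty",(430.3,-65.8,145.7)),("powder",(440.5,236.9,135.7))):
    q=proj("scene0",P); print(n,q)
m=cv2.inRange(hsv,(8,90,140),(22,200,255))
c,_=cv2.findContours(m,cv2.RETR_EXTERNAL,cv2.CHAIN_APPROX_NONE)
for k in c:
    x,y,w,h=cv2.boundingRect(k)
    if 265<x<420 and 160<y<280 and w>15: print(x,y,w,h,np.round(cv2.fitEllipse(cv2.convexHull(k)),1) if 0 else cv2.fitEllipse(cv2.convexHull(k)))
o=ctrl.get_obs(); M=R.from_rotvec(o["orientation"]).as_matrix(); print(M.round(3))
print(delta(o,(430,-66,185)))
E
```

```text
empty [363.18218275 194.98060729]
powder [290.30196619 241.46965959]
275 233 30 18 ((289.39422607421875, 241.13238525390625), (17.329357147216797, 29.73519515991211), 85.0842514038086)
349 187 29 16 ((362.7877197265625, 194.72039794921875), (14.973739624023438, 28.504436492919922), 91.29930114746094)
377 172 25 12 ((388.9226989746094, 177.73663330078125), (11.498106002807617, 24.64069366455078), 93.65923309326172)
[[ 0.961  0.278 -0.   ]
 [ 0.278 -0.961  0.001]
 [ 0.    -0.001 -1.   ]]
[ 394.63997196 -441.52177483    0.91304284]
```

Both views agree to within 1 px. I'll shut the fingers and cross to above the empty jar at about z 215.

>>> move_arm(increments=[255,20,-22,-20,0,255,50,-55,-30,0,255,85,-95,-30,0,255,120,-135,-30,0,255,160,-180,-30,0,255,200,-224,-30,0,255,240,-268,-30,0,255,280,-313,-30,0,255,320,-358,-30,0,255,355,-398,-30,0,255,380,-428,-30,0,255,395,-442,-30,0])

```text
t: 1.65
ee_pos: [430.6, -63.6, 215.9]
orientation: [-3.109, -0.445, 0.0]
ft_force: [-0.4, -0.0, 0.3]
width: 0.6
```

Run:
```python
from h import *
from workcell import ctrl
o=ctrl.get_obs(); print(o)
for n in("wrist","top","scene"):
    i=ctrl.get_image(n); cv2.imwrite(f"pics/{n}1.png",i["frame"][:,:,::-1])
    p=i.get("pose")
    if p is None:
        T=np.eye(4);T[:3,:3]=R.from_rotvec(o["orientation"]).as_matrix();T[:3,3]=o["ee_pos"]; p=T@i["mount"]
    np.savez(f"{n}1.npz",f=i["frame"],v=i["vertical_fov"],c=[i["cx"],i["cy"]],p=p)
print(delta(o,(430,-66,160)),proj("wrist1",(430,-66,146)))
```

```text
{'t': 1.65, 'qpos': array([-1.74962488e-01,  9.77417021e-02,  1.99935458e+00,  1.38190973e-03,
        1.04512038e+00,  1.11106424e+00]), 'qvel': array([ 0.3345542 ,  0.09856022, -0.11296791, -0.0065705 ,  0.01183838,
        0.33995673]), 'joint_torque': array([ -1.21038683, -33.77249479, -26.02372706,   0.16573444,
        -0.05113022,  -0.27692372]), 'ee_pos': array([430.58404292, -63.60940498, 215.87319415]), 'orientation': array([-3.10863867e+00, -4.44537997e-01,  3.45309422e-04]), 'ft_force': array([-0.43743008, -0.02574362,  0.25897405]), 'moment': array([-0.01449452, -0.00396001,  0.02848613]), 'width': 0.6072122623927781}
[-1.22900492  2.20640209 55.87030707] [324.3606874  198.61256008]
```

View pics/wrist1.png

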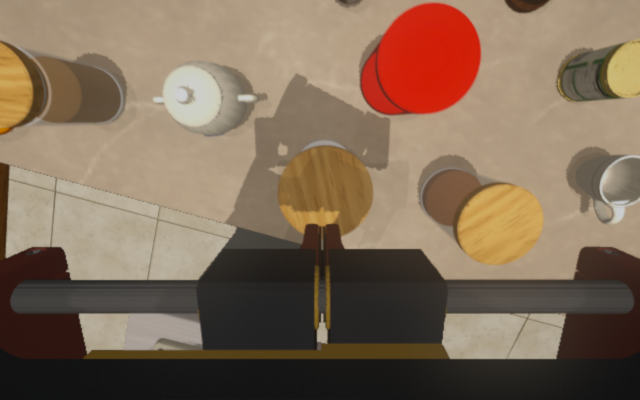

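View pics/scene1.png

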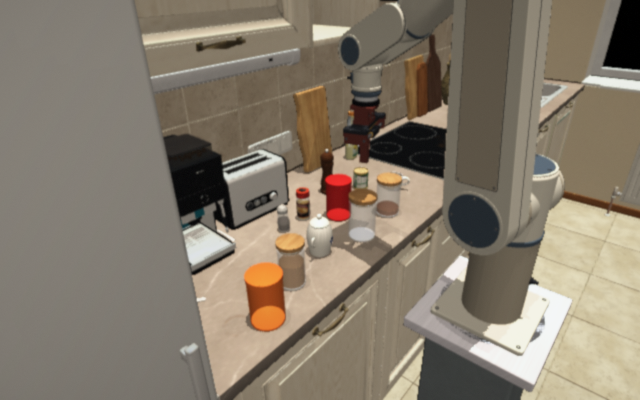

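The wrist view shows the empty jar's lid centred near (325,191), just ahead of the fingertips at (323,230). The arm was still settling, so I'll go lower and measure again at rest.

>>> move_arm(increments=[255,0,2,20,0,255,0,2,38,0,255,0,2,45,0,255,0,2,45,0,255,0,2,45,0])

```text
t: 2.42
ee_pos: [431.1, -67.2, 171.3]
orientation: [-3.109, -0.444, -0.0]
ft_force: [-0.3, -0.9, -0.8]
width: 0.4
```

```bash
cat > look.py <<'E'
from h import *
from workcell import ctrl
def look(tag,names=("wrist",)):
    for n in names:
        o=ctrl.get_obs()
        i=ctrl.get_image(n); cv2.imwrite(f"pics/{n}{tag}.png",i["frame"][:,:,::-1])
        p=i.get("pose")
        if p is None:
            T=np.eye(4);T[:3,:3]=R.from_rotvec(o["orientation"]).as_matrix();T[:3,3]=o["ee_pos"]; p=T@i["mount"]
        np.savez(f"{n}{tag}.npz",f=i["frame"],v=i["vertical_fov"],c=[i["cx"],i["cy"]],p=p)
    return o
E
python3 - <<'E'
from look import *
o=look("2"); print(o["ee_pos"],o["ft_force"],o["qvel"].round(3))
f=load("wrist2")[0]; hsv=cv2.cvtColor(f,cv2.COLOR_RGB2HSV)
m=cv2.inRange(hsv,(8,90,90),(22,220,255)); m[:,:230]=0;m[:,420:]=0;m[250:]=0
c,_=cv2.findContours(m,cv2.RETR_EXTERNAL,cv2.CHAIN_APPROX_NONE); k=max(c,key=cv2.contourArea); print(cv2.boundingRect(k))
pts=k[:,0]; pts=pts[(pts[:,1]<200)]; pts=pts[[not(abs(p[0]-323)<25 and p[1]>190) for p in pts]]
for z in(144,146,147.5):
    W=np.array([ray("wrist2",p,z) for p in pts]); A=np.c_[2*W[:,:2],np.ones(len(W))]; s=np.linalg.lstsq(A,(W[:,:2]**2).sum(1),rcond=None)[0]
    print(z,s[:2],np.sqrt(s[2]+s[0]**2+s[1]**2))
E
```

```text
[431.10954972 -67.17229556 171.31556605] [-0.26662265 -0.86169328 -0.7506495 ] [ 0.004 -0.002 -0.005  0.001 -0.     0.001]
(265, 150, 114, 100)
144 [434.00210129 -65.85493978] 42.56750421874352
146 [434.54403314 -65.70111614] 42.19121525384595
147.5 [434.95048203 -65.58574841] 41.908998530171914
```

View pics/wrist2.png

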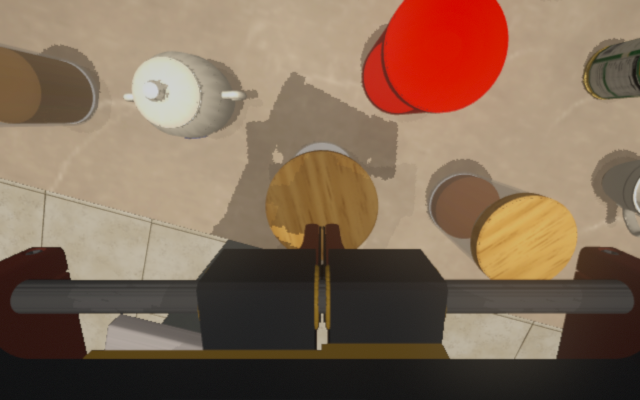

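The lid centre is about (432,-66) (wrist view 434, top view 430), so the TCP is well inside 20 mm of it. I'll descend to just above the lid.

>>> move_arm(increments=[255,2,-1,8,0,255,2,-1,15,0,255,2,-1,19,0,255,2,-1,21,0,255,2,-1,21,0])

```text
t: 3.1
ee_pos: [432.7, -65.5, 150.2]
orientation: [-3.109, -0.444, -0.0]
ft_force: [0.6, 0.2, 0.3]
width: 0.3
```

>>> move_arm(increments=[255,0,0,1,0,255,0,0,2,0,255,0,0,3,0,255,0,0,4,0])

```text
t: 3.6
ee_pos: [432.7, -65.5, 146.2]
orientation: [-3.109, -0.444, -0.0]
ft_force: [0.2, 0.3, -0.3]
width: 0.8
```

>>> move_arm(increments=[255,0,0,1,0,255,0,0,2,0,255,0,0,3,0])

```text
t: 3.98
ee_pos: [432.8, -65.5, 143.1]
orientation: [-3.109, -0.444, -0.0]
ft_force: [1.2, 1.1, -0.6]
width: 0.5
```

>>> move_arm(increments=[255,0,0,1,0,255,0,0,2,0])

```text
t: 4.22
ee_pos: [432.7, -65.5, 141.0]
orientation: [-3.109, -0.444, -0.0]
ft_force: [1.1, -0.1, 0.2]
width: 0.5
```

Run:
```python
from look import *
o=look("3",("wrist","scene")); print(o["ee_pos"],o["ft_force"],o["moment"])
f=load("scene3")[0][:,:,::-1]; cv2.imwrite("pics/crop3.png",cv2.resize(f[150:250,320:420],None,fx=6,fy=6,interpolation=cv2.INTER_CUBIC))
```

```text
[432.66065842 -65.49938902 140.914414  ] [-0.14337556 -0.92136886 -0.62065549] [ 0.03007024  0.00806723 -0.01623324]
```

View pics/crop3.png

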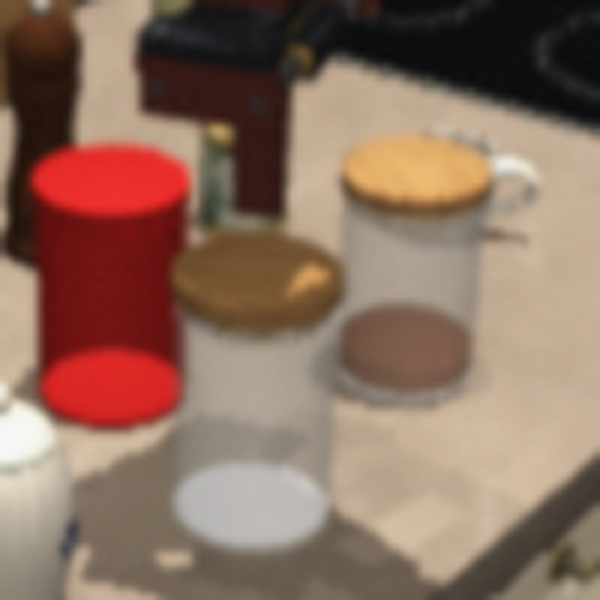

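View pics/wrist3.png

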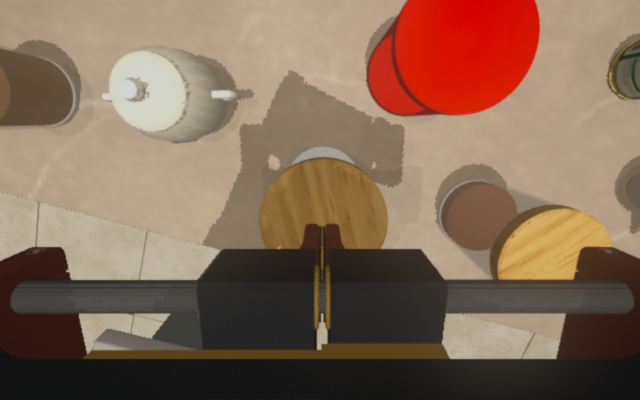

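Run:
```python
from look import *
o=ctrl.get_obs()
for dz in(0,20,30,40):
    P=o["ee_pos"]+[0,0,dz]; print(dz,proj("scene3",P),proj("wrist3",P))
f=load("wrist3")[0]; hsv=cv2.cvtColor(f,cv2.COLOR_RGB2HSV)
m=cv2.inRange(hsv,(8,90,60),(22,220,255)); m[:,:230]=0;m[:,420:]=0;m[245:]=0
c,_=cv2.findContours(m,cv2.RETR_EXTERNAL,cv2.CHAIN_APPROX_NONE); k=max(c,key=cv2.contourArea)
pts=k[:,0]; pts=pts[(pts[:,1]<215)]
for z in(130,138,141,144,146,150):
    W=np.array([ray("wrist3",p,z) for p in pts]); A=np.c_[2*W[:,:2],np.ones(len(W))]; s=np.linalg.lstsq(A,(W[:,:2]**2).sum(1),rcond=None)[0]
    print(z,s[:2],np.sqrt(s[2]+s[0]**2+s[1]**2))
g=load("wrist3")[0][200:300,260:390,::-1]; cv2.imwrite("pics/w3c.png",cv2.resize(g,None,fx=6,fy=6,interpolation=cv2.INTER_NEAREST))
g=load("scene3")[0][60:220,310:430,::-1]; cv2.imwrite("pics/s3c.png",cv2.resize(g,None,fx=3.7,fy=3.7,interpolation=cv2.INTER_CUBIC))
```

```text
0 [362.43402546 196.17812241] [321.92820537 222.33708942]
20 [362.61147506 190.22456277] [321.93305961 232.76296692]
30 [362.70121333 187.21378044] [321.93587853 238.81741318]
40 [362.79163757 184.1799832 ] [321.93901807 245.56047952]
130 [429.83376526 -67.12094757] 45.47672510862695
138 [432.39195409 -66.34678599] 43.743905669316625
141 [433.35127491 -66.0564754 ] 43.09409837957542
144 [434.31059572 -65.76616481] 42.44429108983202
146 [434.95014293 -65.57262442] 42.01108623000797
150 [436.22923735 -65.18554363] 41.14467651034977
```

View pics/s3c.png

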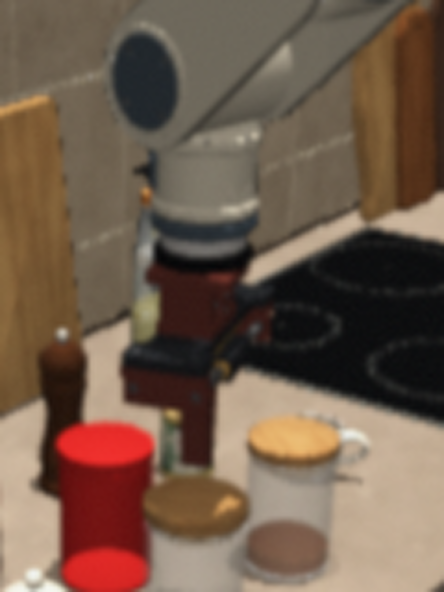

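View pics/w3c.png

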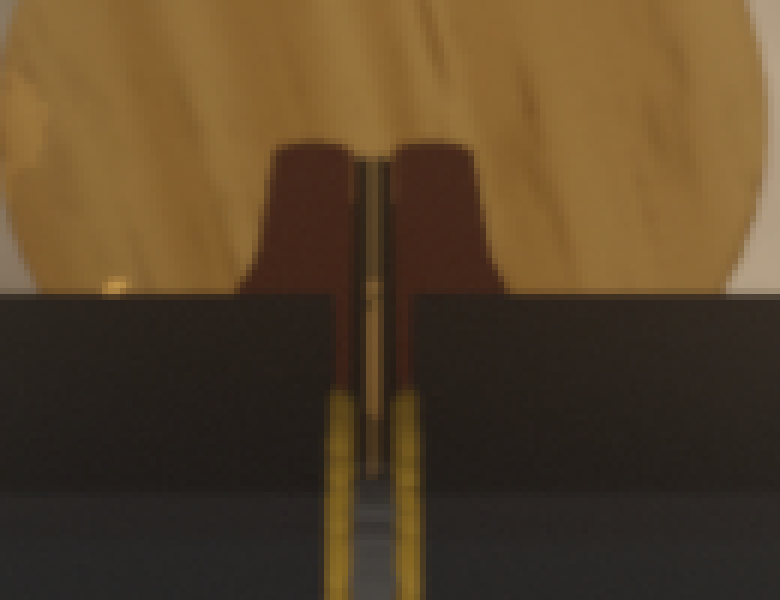

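Run:
```python
from look import *
o=ctrl.get_obs()
def ln(n,uv): 
    a=ray(n,uv,300);b=ray(n,uv,100); return a,(b-a)/np.linalg.norm(b-a)
a,d=ln("wrist3",(322,224)); b,e=ln("scene3",(364,187))
s=np.linalg.lstsq(np.c_[d,-e],b-a,rcond=None)[0]; print(a+s[0]*d,b+s[1]*e)
for dz in(0,10,20,30): print(dz,proj("wrist3",o["ee_pos"]+np.array([9.6,2.8,dz])))
print(o["width"])
```

```text
[439.90605123 -63.46578866 166.39588698] [431.82889529 -71.0294461  169.77776996]
0 [321.91538369 208.11778613]
10 [321.91709092 212.43961898]
20 [321.91897477 217.20856414]
30 [321.92106415 222.49778995]
0.061214521480489295
```

Both views put the fingertip at about z 168 while the TCP reads 141. So the tips end roughly 27 mm short of the stated TCP, which fits the lack of contact force. I'll keep descending slowly and let the force reading show contact.

>>> move_arm(increments=[255,0,0,2,0,255,0,0,4,0,255,0,0,6,0,255,0,0,8,0])

```text
t: 4.82
ee_pos: [432.6, -65.5, 132.8]
orientation: [-3.109, -0.444, 0.0]
ft_force: [0.1, 0.4, -0.0]
width: 0.6
```

Run:
```python
from look import *
o=look("4",("scene","wrist")); print(o["ee_pos"],o["ft_force"],o["moment"])
f=load("scene4")[0][:,:,::-1]; cv2.imwrite("pics/crop4.png",cv2.resize(f[150:250,320:420],None,fx=6,fy=6,interpolation=cv2.INTER_CUBIC))
```

```text
[432.47879925 -65.48871279 132.6108152 ] [-0.28936839  0.44721998  0.12541516] [-0.0097788  -0.01010501 -0.0440582 ]
```

View pics/crop4.png

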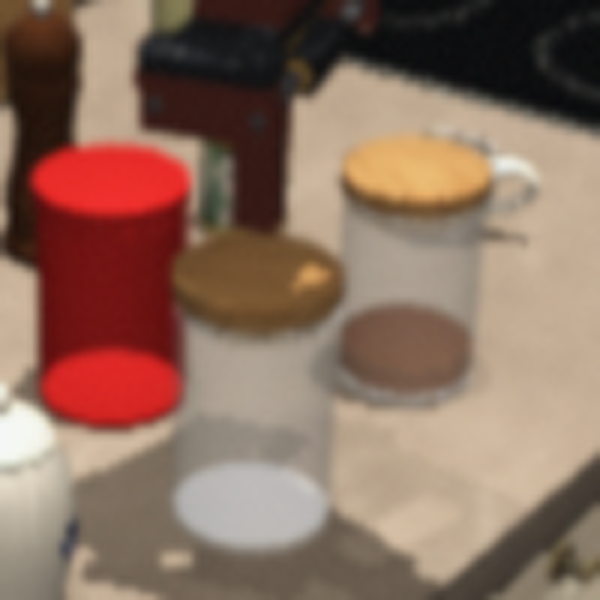

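>>> move_arm(increments=[255,0,0,2,0,255,0,0,4,0,255,0,0,6,0])

```text
t: 5.3
ee_pos: [432.5, -65.5, 126.6]
orientation: [-3.109, -0.444, 0.001]
ft_force: [0.6, -0.3, 0.6]
width: 0.5
```

Run:
```python
from look import *
o=look("5",("scene","wrist")); print(o["ee_pos"],o["ft_force"],o["moment"])
f=load("scene5")[0][:,:,::-1]; a=cv2.resize(f[165:235,335:395],None,fx=6,fy=6,interpolation=cv2.INTER_CUBIC)
f=load("wrist5")[0][:,:,::-1]; b=cv2.resize(f[130:270,250:400],None,fx=2.8,fy=3,interpolation=cv2.INTER_CUBIC)
cv2.imwrite("pics/crop5.png",np.hstack([a,b]))
```

```text
[432.30425394 -65.42072543 126.37287385] [-0.90450216 -0.41441831 -0.13751759] [-0.06242127 -0.02601803  0.00486884]
```

View pics/crop5.png

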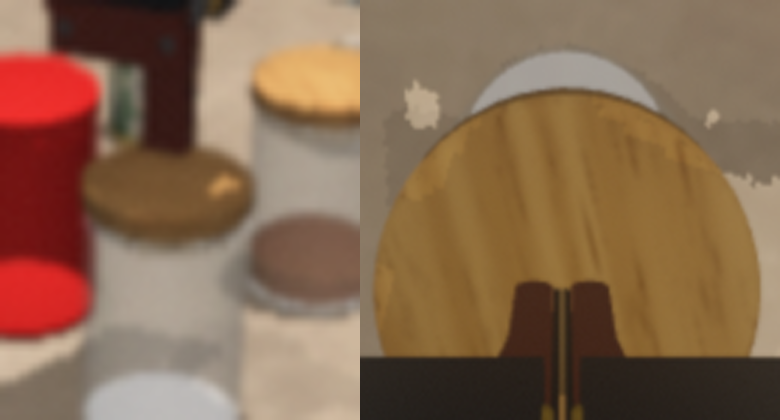

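The finger now overlaps the lid from in front, so it is above the lid and centred, with no contact yet. Continuing.

>>> move_arm(increments=[255,0,0,1.5,0,255,0,0,3,0,255,0,0,4,0])

```text
t: 5.78
ee_pos: [432.3, -65.4, 122.4]
orientation: [-3.109, -0.444, 0.001]
ft_force: [-0.8, -0.4, 0.3]
width: 0.3
```

>>> move_arm(increments=[255,0,0,1,0,255,0,0,2,0])

```text
t: 6.02
ee_pos: [432.3, -65.4, 120.3]
orientation: [-3.109, -0.444, 0.001]
ft_force: [-0.1, -0.4, 0.6]
width: 0.6
```

>>> move_arm(increments=[255,0,0,1,0,255,0,0,2,0])

```text
t: 6.28
ee_pos: [432.3, -65.4, 118.3]
orientation: [-3.109, -0.444, 0.001]
ft_force: [0.2, -0.7, 0.3]
width: 0.4
```

>>> move_arm(increments=[255,0,0,1,0,255,0,0,2,0])

```text
t: 6.52
ee_pos: [432.3, -65.4, 116.2]
orientation: [-3.109, -0.444, 0.001]
ft_force: [-0.4, -0.2, -0.1]
width: 0.1
```

Run:
```python
from look import *
o=look("6",("scene","wrist")); print(o["ee_pos"],o["ft_force"],o["moment"])
f=load("scene6")[0][:,:,::-1]; a=cv2.resize(f[165:235,335:395],None,fx=6,fy=6,interpolation=cv2.INTER_CUBIC)
f=load("wrist6")[0][:,:,::-1]; b=cv2.resize(f[130:270,250:400],None,fx=2.8,fy=3,interpolation=cv2.INTER_CUBIC)
cv2.imwrite("pics/crop6.png",np.hstack([a,b]))
```

```text
[432.23341962 -65.41839443 116.11365013] [-0.28745861  0.64832029  1.03682151] [0.01639829 0.01386775 0.01848308]
```

View pics/crop6.png

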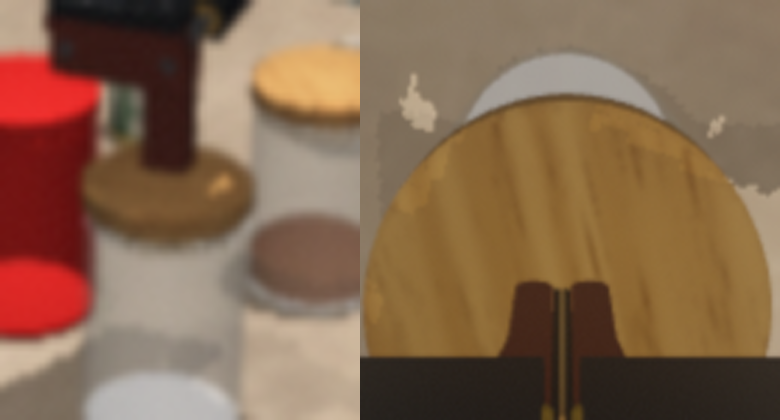

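Finger end is at crop y 165, lid centre at about y 185, so roughly 8–12 mm remain.

>>> move_arm(increments=[255,0,0,1,0,255,0,0,2,0,255,0,0,3,0])

```text
t: 7.0
ee_pos: [432.2, -65.4, 113.1]
orientation: [-3.109, -0.444, 0.002]
ft_force: [-0.6, -0.0, -0.1]
width: 0.6
```

>>> move_arm(increments=[255,0,0,1,0,255,0,0,2,0])

```text
t: 7.25
ee_pos: [432.2, -65.4, 111.0]
orientation: [-3.109, -0.444, 0.002]
ft_force: [-0.4, 0.8, -0.3]
width: 0.2
```

>>> move_arm(increments=[255,0,0,1,0,255,0,0,2,0])

```text
t: 7.5
ee_pos: [432.2, -65.4, 108.9]
orientation: [-3.109, -0.444, 0.002]
ft_force: [-0.6, 0.0, -0.2]
width: 0.5
```

>>> move_arm(increments=[255,0,0,1,0,255,0,0,2,0])

```text
t: 7.75
ee_pos: [432.2, -65.4, 107.0]
orientation: [-3.109, -0.444, 0.002]
ft_force: [0.8, 0.6, 2.6]
width: 0.8
```

Run:
```python
from look import *
o=look("7",("scene","wrist")); print(o["ee_pos"],o["ft_force"],o["moment"])
f=load("scene7")[0][:,:,::-1]; a=cv2.resize(f[165:235,335:395],None,fx=6,fy=6,interpolation=cv2.INTER_CUBIC)
f=load("wrist7")[0][:,:,::-1]; b=cv2.resize(f[130:270,250:400],None,fx=2.8,fy=3,interpolation=cv2.INTER_CUBIC)
cv2.imwrite("pics/crop7.png",np.hstack([a,b]))
```

```text
[432.19349931 -65.40180481 106.87461404] [-0.02561546  0.28073614  0.69817605] [-0.01770784  0.04156349 -0.00069049]
```

View pics/crop7.png

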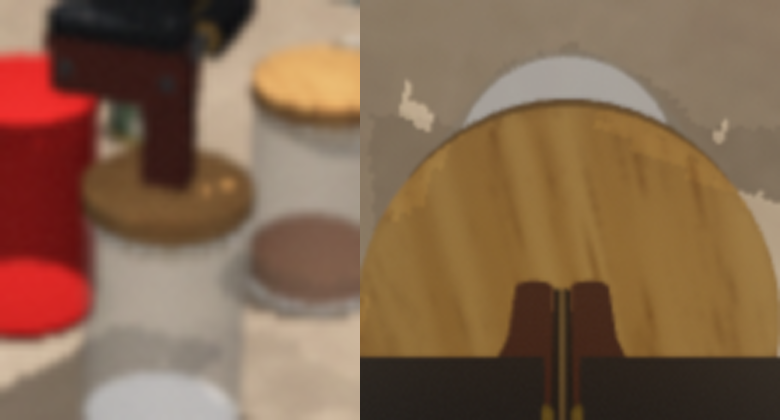

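First contact: Fz was 2.6 N at TCP z of about 107, with the tip seen at the lid's middle. Now pressing in 1 mm steps until the hard stop.

>>> move_arm(increments=[255,0,0,1,0,255,0,0,2,0])

```text
t: 8.1
ee_pos: [432.2, -65.4, 104.9]
orientation: [-3.109, -0.444, 0.002]
ft_force: [-0.6, 0.3, 2.3]
width: 0.5
```

>>> move_arm(increments=[255,0,0,1,0,255,0,0,2,0])

```text
t: 8.35
ee_pos: [432.2, -65.4, 102.8]
orientation: [-3.109, -0.444, 0.002]
ft_force: [-0.3, 0.0, 2.4]
width: 0.6
```

>>> move_arm(increments=[255,0,0,1,0])

```text
t: 8.48
ee_pos: [432.4, -65.4, 102.0]
orientation: [-3.109, -0.444, 0.001]
ft_force: [-3.7, 0.6, 16.4]
width: 0.5
```

>>> move_arm(increments=[255,0,0,1,0])

```text
t: 8.6
ee_pos: [432.7, -65.5, 101.9]
orientation: [-3.109, -0.444, 0.001]
ft_force: [-5.6, 0.7, 24.5]
width: 0.3
```

It stopped hard at TCP z 102 with 24 N, after about 5–6 mm of travel at 2.4 N. Tip offset is 36 mm, so the powder lid should be home at about TCP 92. Lifting straight up.

>>> move_arm(increments=[255,0,0,-2,0,255,0,0,-12,0,255,0,0,-35,0,255,0,0,-60,0,255,0,0,-75,0,255,0,0,-80,0,255,0,0,-80,0])

```text
t: 9.48
ee_pos: [432.6, -65.5, 181.8]
orientation: [-3.109, -0.444, 0.001]
ft_force: [-0.2, -0.0, -0.4]
width: 0.4
```

Run:
```python
from look import *
o=look("8",("scene","wrist","top")); print(o["ee_pos"],o["ft_force"],o["t"])
a=np.hstack([cv2.resize(load(n)[0][165:235,335:395,::-1],None,fx=6,fy=6,interpolation=cv2.INTER_CUBIC) for n in("scene0","scene8")])
cv2.imwrite("pics/crop8.png",a)
for n in("top0","top8","scene0","scene8"):
    hsv=cv2.cvtColor(load(n)[0],cv2.COLOR_RGB2HSV); m=cv2.inRange(hsv,(8,80,60),(22,220,255))
    c,_=cv2.findContours(m,cv2.RETR_EXTERNAL,cv2.CHAIN_APPROX_NONE)
    for k in c:
        if 150<cv2.contourArea(k)<2000 and 225<k[:,0,0].mean()<420: print(n,cv2.boundingRect(k),[np.round(v,1) for v in cv2.fitEllipse(cv2.convexHull(k))])
print(delta(o,(440.5,236.5,182)))
```

```text
[432.17073908 -65.44407688 181.21330552] [ 0.99939315  0.32990109 -0.67986859] 9.575
top0 (326, 220, 31, 31) [array([340.9, 234.9]), array([31.3, 31.7]), np.float64(117.6)]
top0 (220, 218, 33, 27) [array([235.6, 232.1]), array([27.3, 32.9]), np.float64(105.7)]
top0 (383, 216, 34, 30) [array([399.8, 230.9]), array([29.8, 34.2]), np.float64(74.7)]
top8 (220, 218, 33, 27) [array([235.5, 231.8]), array([26.8, 33.1]), np.float64(104.4)]
top8 (387, 216, 30, 30) [array([400.8, 230.7]), array([29.6, 31.9]), np.float64(57.7)]
scene0 (275, 233, 30, 21) [array([289.5, 242.6]), array([21. , 30.7]), np.float64(85.5)]
scene0 (377, 201, 21, 14) [array([387.1, 207.6]), array([13.5, 21.7]), np.float64(94.2)]
scene0 (348, 186, 30, 20) [array([361.9, 195.2]), array([20.4, 30.2]), np.float64(98.6)]
scene0 (377, 172, 25, 15) [array([388.9, 178.8]), array([14.4, 26.4]), np.float64(94.6)]
scene0 (403, 43, 29, 77) [array([418. ,  80.3]), array([34. , 84.4]), np.float64(2.6)]
scene8 (275, 233, 30, 21) [array([289.6, 242.5]), array([20.9, 30.6]), np.float64(86.1)]
scene8 (377, 201, 21, 14) [array([387.1, 207.6]), array([13.5, 21.6]), np.float64(93.6)]
scene8 (349, 186, 28, 22) [array([361.6, 196.3]), array([22.6, 29.8]), np.float64(99.3)]
scene8 (377, 172, 25, 15) [array([388.8, 178.9]), array([14.4, 26.3]), np.float64(94.6)]
scene8 (404, 44, 37, 76) [array([424.5,  81.1]), array([48.9, 78.7]), np.float64(18.6)]
[  92.5328009  -287.53734883   -0.41811762]
```

View pics/crop8.png

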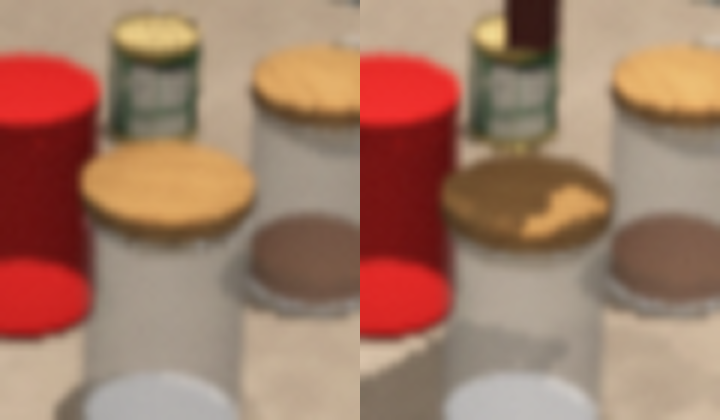

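View pics/wrist8.png

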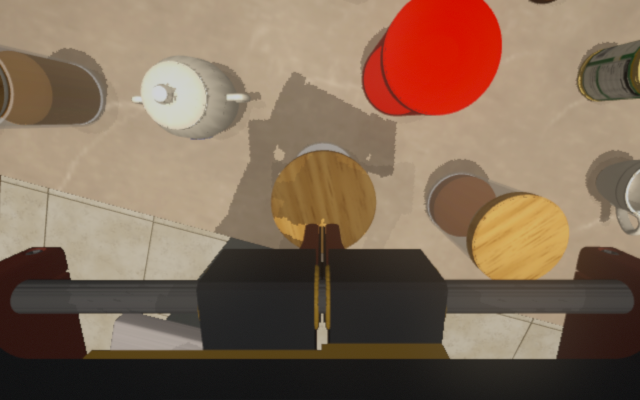

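The empty jar's lid has dropped about 2 px (6–7 mm) and its base hasn't moved. Next I'll go over the powder jar, turning the gripper so its long side stays away from the orange canister.

>>> move_arm(increments=[255,6,-18,0,-4,255,15,-45,0,-10,255,25,-79,0,-17,255,36,-113,0,-24,255,47,-147,0,-31,255,58,-181,0,-38,255,69,-215,0,-45,255,79,-245,0,-52,255,87,-270,0,-57,255,92,-287,0,-60,255,92,-287,0,-60,255,92,-287,0,-60])

```text
t: 11.12
ee_pos: [439.8, 235.1, 181.3]
orientation: [-2.471, -1.937, 0.003]
ft_force: [-0.0, 0.2, -0.4]
width: 0.1
```

Run:
```python
from look import *
o=look("9",("wrist","top")); print(o["ee_pos"],o["orientation"],o["ft_force"],o["t"],o["qpos"].round(2))
f=load("wrist9")[0]; hsv=cv2.cvtColor(f,cv2.COLOR_RGB2HSV)
m=cv2.inRange(hsv,(8,90,60),(22,220,255)); m[:,:240]=0;m[:,405:]=0;m[245:]=0
c,_=cv2.findContours(m,cv2.RETR_EXTERNAL,cv2.CHAIN_APPROX_NONE); k=max(c,key=cv2.contourArea); print(cv2.boundingRect(k))
pts=k[:,0]; pts=pts[(pts[:,1]<205)]
for z in(128,134,136,138):
    W=np.array([ray("wrist9",p,z) for p in pts]); A=np.c_[2*W[:,:2],np.ones(len(W))]; s=np.linalg.lstsq(A,(W[:,:2]**2).sum(1),rcond=None)[0]
    print(z,s[:2],np.sqrt(s[2]+s[0]**2+s[1]**2))
print(delta(o,(440.5,236.5,110)))
```

```text
[439.96029896 234.98137411 181.38283632] [-2.47090974e+00 -1.93645901e+00  2.43838598e-03] [-0.62456906  0.26509003 -0.06100538] 11.175 [0.47 0.24 1.91 0.   0.99 0.71]
(281, 149, 91, 96)
128 [444.50612798 239.23543065] 36.9850263677081
134 [444.79728004 240.67597731] 36.10498910007927
136 [444.89433073 241.15615953] 35.811643344198615
138 [444.99138141 241.63634175] 35.51829758831952
[ 1.59042627  0.35767677 71.38241684]
```

View pics/wrist9.png

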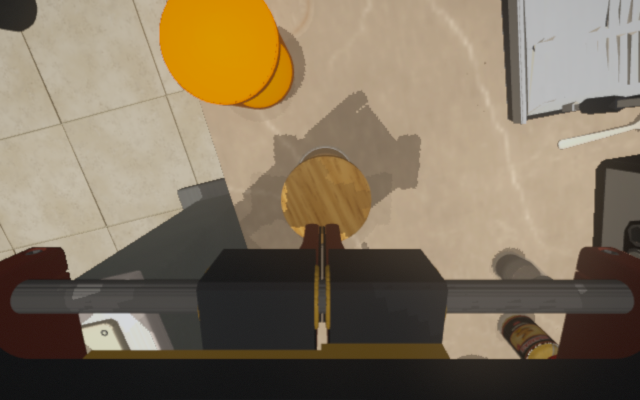

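View pics/top9.png

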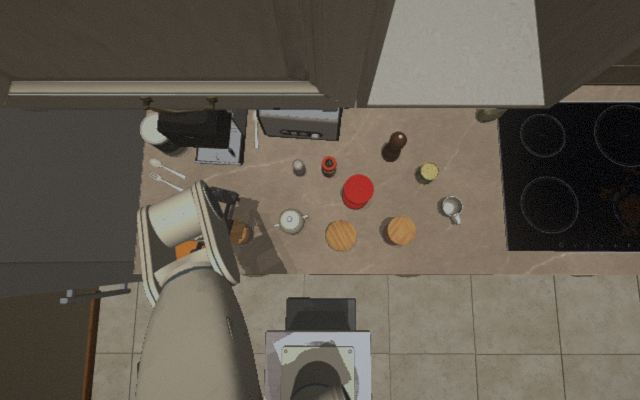

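The wrist view gives the lid centre as (445,241), the top view (440,237). I'll aim for about (442,239) and go down to TCP z of about 106, with contact expected between 98 and 102.

>>> move_arm(increments=[255,4,1,12,0,255,4,1,27,0,255,4,1,42,0,255,4,1,56,0,255,4,1,67,0,255,4,1,73,0,255,4,1,75,0,255,4,1,75,0])

```text
t: 12.22
ee_pos: [442.0, 238.8, 106.6]
orientation: [-2.471, -1.937, 0.001]
ft_force: [0.0, -0.2, 0.7]
width: 0.5
```

Run:
```python
from look import *
o=look("10",("scene","wrist")); print(o["ee_pos"],o["ft_force"],o["t"])
f=load("scene10")[0][:,:,::-1]; a=cv2.resize(f[215:285,260:320],None,fx=6,fy=6,interpolation=cv2.INTER_CUBIC)
f=load("wrist10")[0][:,:,::-1]; b=cv2.resize(f[130:270,250:400],None,fx=2.8,fy=3,interpolation=cv2.INTER_CUBIC)
cv2.imwrite("pics/crop10.png",np.hstack([a,b]))
```

```text
[442.07912051 238.86057881 106.78953384] [0.00865767 0.78273505 0.29020488] 12.275
```

View pics/crop10.png

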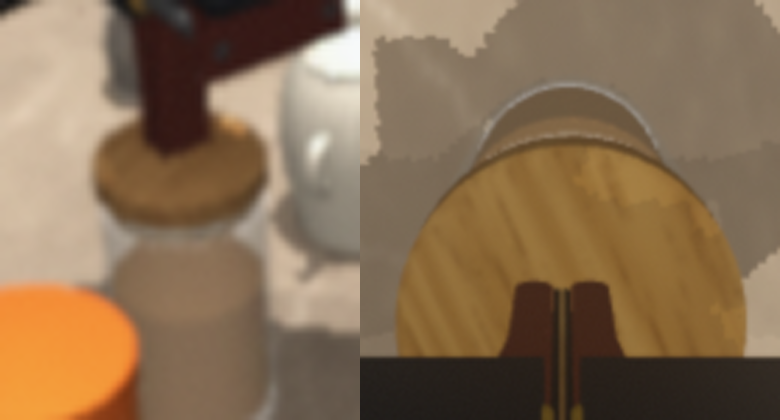

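The tip is over the middle of the powder jar's lid, just above it, with no contact. Pressing slowly now.

>>> move_arm(increments=[255,0,0,1,0,255,0,0,2,0,255,0,0,3,0,255,0,0,4,0])

```text
t: 12.82
ee_pos: [442.1, 238.8, 102.8]
orientation: [-2.471, -1.936, 0.001]
ft_force: [0.1, -0.3, 0.6]
width: 0.6
```

>>> move_arm(increments=[255,0,0,1,0,255,0,0,2,0])

```text
t: 13.08
ee_pos: [442.1, 238.9, 100.7]
orientation: [-2.471, -1.936, 0.001]
ft_force: [-0.9, -0.1, 0.2]
width: 0.7
```

>>> move_arm(increments=[255,0,0,1,0,255,0,0,2,0])

```text
t: 13.32
ee_pos: [442.1, 238.9, 98.7]
orientation: [-2.471, -1.937, 0.001]
ft_force: [-0.5, -0.7, 2.7]
width: 0.4
```

>>> move_arm(increments=[255,0,0,1,0,255,0,0,2,0])

```text
t: 13.58
ee_pos: [442.1, 238.9, 96.7]
orientation: [-2.471, -1.937, 0.001]
ft_force: [-0.2, -0.8, 2.4]
width: 0.3
```

>>> move_arm(increments=[255,0,0,1,0,255,0,0,2,0])

```text
t: 13.82
ee_pos: [442.1, 238.9, 94.7]
orientation: [-2.471, -1.937, 0.001]
ft_force: [-1.3, -0.0, 1.3]
width: 0.8
```

>>> move_arm(increments=[255,0,0,1,0])

```text
t: 13.95
ee_pos: [442.1, 238.9, 93.6]
orientation: [-2.471, -1.937, 0.001]
ft_force: [-0.8, -0.7, 2.8]
width: 0.7
```

>>> move_arm(increments=[255,0,0,1,0])

```text
t: 14.08
ee_pos: [442.1, 238.9, 92.5]
orientation: [-2.471, -1.937, 0.001]
ft_force: [-1.2, -0.7, 1.5]
width: 0.6
```

>>> move_arm(increments=[255,0,0,1,0])

```text
t: 14.2
ee_pos: [442.4, 239.1, 92.0]
orientation: [-2.471, -1.937, -0.0]
ft_force: [-3.5, -2.0, 16.5]
width: 0.5
```

>>> move_arm(increments=[255,0,0,0.5,0])

```text
t: 14.32
ee_pos: [442.7, 239.2, 92.1]
orientation: [-2.471, -1.937, -0.001]
ft_force: [-2.6, -1.4, 10.1]
width: 0.4
```

>>> move_arm(increments=[255,0,0,-2,0,255,0,0,-12,0,255,0,0,-35,0,255,0,0,-70,0,255,0,0,-110,0,255,0,0,-145,0,255,0,0,-170,0,255,0,0,-180,0,255,0,0,-180,0])

```text
t: 15.45
ee_pos: [442.8, 238.9, 272.4]
orientation: [-2.471, -1.937, -0.002]
ft_force: [0.3, 0.1, -0.8]
width: 0.6
```

Run:
```python
from look import *
o=look("11",("scene","wrist","top")); print(o["ee_pos"],o["ft_force"],o["t"])
a=np.hstack([cv2.resize(load(n)[0][165:315,250:400,::-1],None,fx=2.6,fy=2.6,interpolation=cv2.INTER_CUBIC) for n in("scene0","scene11")])
cv2.imwrite("pics/crop11.png",a)
for n in("scene0","scene11"):
    hsv=cv2.cvtColor(load(n)[0],cv2.COLOR_RGB2HSV); m=cv2.inRange(hsv,(8,80,60),(22,220,255))
    c,_=cv2.findContours(m,cv2.RETR_EXTERNAL,cv2.CHAIN_APPROX_NONE)
    for k in c:
        if 150<cv2.contourArea(k)<2000 and 270<k[:,0,0].mean()<420: print(n,cv2.boundingRect(k))
```

```text
[442.17494108 238.53149135 271.09732095] [-0.58228157  0.24168094 -0.57257117] 15.55
scene0 (275, 233, 30, 21)
scene0 (377, 201, 21, 14)
scene0 (348, 186, 30, 20)
scene0 (377, 172, 25, 15)
scene0 (403, 43, 29, 77)
scene11 (275, 235, 30, 21)
scene11 (377, 201, 21, 14)
scene11 (348, 186, 30, 22)
scene11 (377, 172, 25, 15)
scene11 (295, 85, 39, 88)
```

View pics/crop11.png

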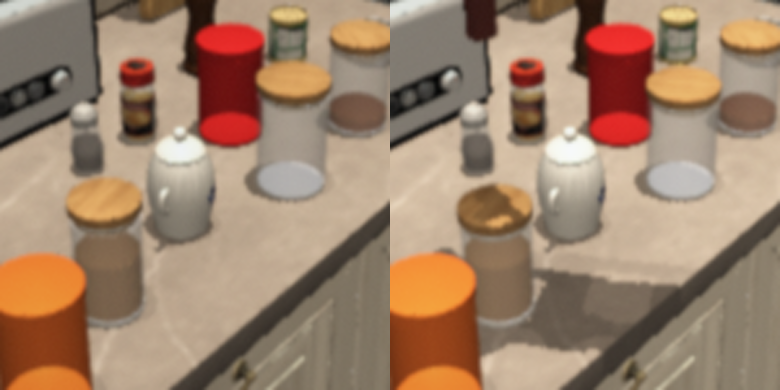

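View pics/top11.png

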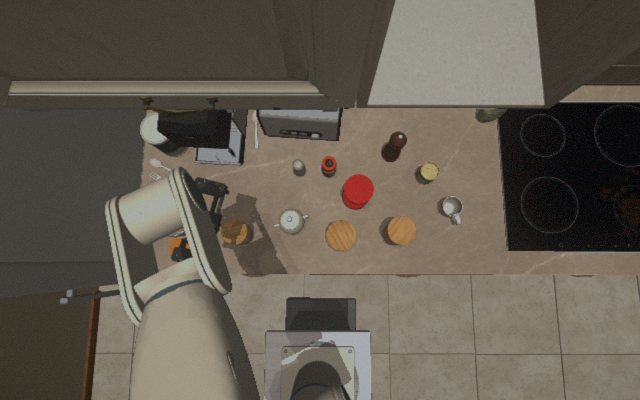

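Both lids are about 2 px lower and nothing else has moved. The two hard stops, TCP 102 and 92, differ by exactly the expected 10 mm. The hand is clear by about 180 mm, so I'm handing in.

```bash
python3 -c "
from workcell import ctrl
print(ctrl.close_job())"
```

```text
the job is handed in; nothing more can be done
None
```

Both lids are pressed home in the order asked, the empty jar first and then the nearly full one, and the job is handed in. It took about 15.6 s, and no verdict was reported.

- **Pressing:** I used the closed fingertips on the middle of each lid. Each lid slid down at about 2.5 N and then stopped hard. The highest readings were about 25 N vertically on the empty jar and 16 N on the powder jar.
- **Lids home:** The stops came at tool-point (TCP) heights of 102.0 and 92.0 mm, which matches the 10 mm difference between the two lids' home heights. In the scene camera each lid sits about 2 pixels (6–7 mm) lower than at the start.
- **Surroundings:** In the before-and-after pictures I could see no shift of the two jars, the third jar or the things round them. The hand ended about 180 mm straight above the powder jar.

Two checks disagreed with what was given or with each other:
- **Fingertip position:** The fingertips touched the lids about 36–38 mm higher than the stated tool point implies. I found contact by force and camera instead of relying on the given height.
- **Lid centres:** The wrist and top cameras differed by about 4 mm on the empty jar's lid and 6 mm on the powder jar's. I aimed between the two, well inside the 20 mm allowed.

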